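# Gauge the spindle thread with a pitch leaf

### The arm

A 6-joint arm with a two-finger parallel gripper is mounted at the origin on the work surface. World frame = base frame: x ahead of the robot, y to its left, z up, the work surface at z = 0. Lengths are in m, angles in rad, forces in N, time in s.
With the tool pointing down it reaches from about 0.35 to 0.975 m from the base axis. Payload 4.9 kg.
Tool frame: the origin (TCP) lies on the mounting face of the last link; the fingertips stand 173 mm ahead of it and the grasp point (between the pads) lies 155 mm ahead of it; z points along the fingers, y is the direction in which the jaws open and shut (so a half turn about z gives the same grasp; the last joint's range is limited). The gripper opens to 85 mm and grips with 20 to 120 N. Pads are 22 mm wide; open, the fingers measure 114 mm over their backs; the gripper's body (76 mm by 85 mm) begins 54 mm behind the grasp point. The pads swing forward as they close: fully open they stand 13 mm farther back than shut.
Start: joints at [-0.119, 0.053, 1.613, -0, 1.476, -0.119], TCP at [0.625, 0, 0.405] pointing down, gripper open.
Joint ranges: [-3.01, 3.01], [-1.01, 2.22], [0.06, 2.58], [-1.02, 4.17], [0.09, 2.62], [-3.14, 3.14]. Speed limits (rad/s): [2.57, 2.57, 3.14, 3.14, 3.14, 3.14].

### API

Orientations are given as a rotation vector (axis times angle).
In Python, from station import ctrl gives the robot as it stands. The module is installed in compiled form; this text tells all that it offers.
- The arm moves only by the tool jog_arm, never from a script. Its argument "steps" is a list of rows, each a list of 2 entries, a list of its own where there are three numbers: the shift along the tool's x, y, z in cm, then the turn, a rotation vector about the tool's x, y, z in degrees. In form: [[[tx, ty, tz], [rx, ry, rz]], ...]. A call has 1 to 8 rows; each row shifts and turns the pose as measured when the row begins, along the tool's axes as they then stand; what a row does not reach is not made up. A row lasts 1/10 s, in which the tool goes at most 50 mm and 8.59 degrees, less where a joint would pass 70% of its speed; a pose out of reach is approached as far as the arm can. A call is refused whole if a number of a shift passes 5 or a number of a turn 8.59, either way. A call with a gripper value outside its range is refused whole. "fingers" is the gripper command: -1 is shut, 1 is fully open, values between are in proportion, set as the call begins (left out, the last holds). The fingers move at their own pace and stop on an object; "grip_force" is the grip in N (left out, the last holds). Time passes only in rows, so rows that do not move let the fingers close. It gives the time, the measured TCP pose, the force and the opening at its end, in the units of the state.
- ctrl.get_obs(): the state, without advancing time (a new reading comes with each control period).
- ctrl.get_image(name): name is "scene" or "side" or "wrist"; returns the picture (420x560x3 uint8, red, green, blue); there is no depth.
- ctrl.camera_info(name): a dict with "K" (3x3 intrinsics, pixels), "camera_from_world" (4x4, takes a point from world to camera coordinates). Camera axes: x right, y up, looking along -z (the intrinsics and any distortion apply to the point x, -y, -z); pixel columns grow to the right and rows downward; lengths in m; the calibration is good to about 2 mm. A picture is of the moment at which its call begins: read the wrist's pose just before it. camera_info takes no time and is no camera call; for the wrist camera it gives the pose at the moment of the call.
- ctrl.finish_job(): hands the job in, once; it reports no verdict.
The state is a dict: "t": time; "q": joint angles; "dq": joint speeds; "effort": joint torques, N m; "tool_pos": TCP position; "tool_rot": TCP orientation; "contact_force": force on the tool from outside, world axes, zero at the start; "wrist_torque": the same for the moment, N m; "opening": finger opening in m.
Only numpy, scipy, OpenCV 4.12 (cv2) and the standard library are available. Lean on these libraries where they do the work, as an engineer would, in place of code of your own. Each camera call takes 0.05 s, during which the arm holds its last target.

### The job

The steriliser's door spindle is clamped in the V-blocks: check its thread pitch with the middle-length leaf from the clear gauge rack. Lay the leaf's comb along the top of the thread, feel for the grooves until its teeth drop fully home at both ends, and keep it pressed flat there for a good two seconds with light finger pressure, never hard enough to bruise the comb; then hang it upright in its free rack slot again. Never drop it or let go of it outside the rack, and leave everything else where it is.

Things in the scene. Friction and masses are not known exactly. Their poses are not given: they have to be found in the camera images.
- leaf: the wanted gauge leaf, the one of MIDDLE length in the rack (62 mm; the others 44 and 84): a 4 mm thick steel comb on edge, 7 teeth of 8 mm pitch pointing down, black riveted grip scales above. 110 g, the same end for end. Origin: middle of the tooth-tip line, at the very bottom; x along the comb, y across its thickness, z up. Tooth roots are 4 mm up, shoulders (underside of scales) 20, top 52 mm
- leaf_grip (a point): middle of the wanted leaf's grip scales, 37 mm straight above its origin. The scales are 58 mm long (leaf x), 16 mm wide (leaf y) with flat parallel sides, from 20 to 52 mm above the tooth tips
- tooth_a (a point): tip of the wanted leaf's end tooth on its -x side, 24 mm from its origin. Each tooth is 4.4 mm wide at the root, 2.2 mm at the tip
- tooth_b (a point): tip of the wanted leaf's end tooth on its +x side, 24 mm from its origin
- stand: fixed dark steel plate (310 x 120 x 20 mm) with two V-blocks that hold the spindle level. Origin: centre of the plate's underside; x along the spindle, z up. The spindle's axis is 80 mm straight above the x axis. V-blocks begin 77 mm out along x, stirrup clamps stand at x = +-94 mm, up to 150 mm high
- crown (a point): middle of the thread's crown line (its highest line), 104 mm above the stand's origin, same axes as the stand. Thread: 48 mm outer diameter, from 60 mm before to 60 mm beyond this point. A leaf riding on the crests has its tooth tips at this height, a leaf fully home 4 mm below it
- thread (a point): the spindle's axis, 80 mm above the stand's origin. Rigid steel trapezoidal thread, one start, 8 mm pitch, crests 2.9 mm wide, grooves 5.1 mm wide at the mouth, 2.7 mm at the bottom, 4.5 mm deep. The spindle is clamped where it happened to lie along x and cannot be shifted: this point does NOT tell where its crests and grooves are
- rack: fixed clear acrylic gauge rack, 120 x 150 mm; origin: centre of its underside, z up. Three slots along its x, at y = -46, 0 and +46 mm, one leaf in each (which one where varies). A leaf hangs by its shoulders on two rails whose tops are 32 mm up, tooth tips 12 mm up. Gap between rails 7 mm, rails 7 mm thick, slots 100 mm long with end walls 36 mm high
- leaf_fine: bystander: the short gauge leaf (44 mm long, 5 mm pitch) in another slot of the rack; same make, 16 mm wide and 52 mm high, origin at the middle of its tooth-tip line
- leaf_coarse: bystander: the long gauge leaf (84 mm long, 12 mm pitch) in another slot of the rack; same make, 16 mm wide and 52 mm high, origin at the middle of its tooth-tip line
- nut: bystander: the spindle's flanged bronze nut standing on its flange beside the V-blocks, flange 88 mm across, 44 mm high; origin under its centre
- hex_key: bystander: a dark steel hexagon key lying on the table, 110 x 36 mm, 8 mm thick; origin under the middle of its long arm
- dish_stack: bystander: a stack of four closed culture dishes, 90 mm across, 64 mm high; origin under its centre
- dish: bystander: one closed culture dish with a paper label, 90 mm across, 16 mm high; origin under its centre
- label_roll: bystander: a roll of paper labels lying flat, 96 mm across, 42 mm high; origin under its centre
- reagent: bystander: an amber glass jar with a white cap, 64 mm across, 120 mm high; origin under its centre
- marker: bystander: a white felt marker with a black cap lying on the table, 130 mm long, 16 mm thick; origin under its middle
Mind the look-alikes: they are no part of the job. Several things have the shape of the rack; the one meant has the colours described above. Leave any yellow look-alike of the leaf alone.

How it is judged:
By the outcome, as a careful person would: the job done as asked, in the order asked, and still so for the second after the job is handed in, with the robot touching nothing.
It also fails if it takes over 72 s, if anything falls off the work surface, if the arm or the gripper's body presses on something with over 40 N, if the wrist force passes 120 N, or if a joint passes its speed limit or range.

## Working session

There is one attempt and no reset: what is moved stays moved. The work goes in short steps, Python scripts to look and compute and a tool call to move; the robot and the scene stay as the last step left them, time stands still between calls to the robot, and variables do not carry over. Pictures are saved under pics/ and viewed, and the job is handed in when it is done.

Besides the shell and the picture viewer there is one more tool, called after ">>>" by a JSON object that holds its "method" and its "body". jog_arm: Moves the arm, as the interface text tells. Its arguments: {"type":"object","properties":{"steps":{"type":"array","items":{"type":"array"}},"fingers":{"type":"number"},"grip_force":{"type":"number"}},"required":["steps"]}

```bash
mkdir -p pics
cat > h.py <<'E'
import numpy as np, cv2
from station import ctrl
from scipy.spatial.transform import Rotation as R
def save(n,img): cv2.imwrite(f'pics/{n}.png',cv2.cvtColor(img,cv2.COLOR_RGB2BGR))
def proj(ci,p):
    p=np.atleast_2d(p); c=(ci['camera_from_world']@np.c_[p,np.ones(len(p))].T).T[:,:3]
    c=c*[1,-1,-1]; u=(ci['K']@c.T).T; return u[:,:2]/u[:,2:]
def onplane(ci,uv,z):
    uv=np.atleast_2d(uv); M=ci['camera_from_world']; Rm=M[:3,:3]; o=-Rm.T@M[:3,3]
    d=np.linalg.solve(ci['K'],np.c_[uv,np.ones(len(uv))].T).T*[1,-1,-1]; d=d@Rm
    return o+d*((z-o[2])/d[:,2])[:,None]
E
python3 - <<'E'
from h import *
import pickle
for n in ['scene','side','wrist']:
    ci=ctrl.camera_info(n); im=ctrl.get_image(n); save(n+'0',im); pickle.dump(ci,open(f'pics/{n}0.pkl','wb'))
    print(n,{k:(np.round(v,3).tolist() if hasattr(v,'shape') else v) for k,v in ci.items()})
print(ctrl.get_obs())
E
```

```text
scene {'K': [[521.864, 0.0, 272.511], [0.0, 521.864, 212.312], [0.0, 0.0, 1.0]], 'camera_from_world': [[-0.49, 0.872, -0.006, 0.331], [-0.616, -0.341, 0.71, 0.24], [0.617, 0.352, 0.704, -1.498], [0.0, 0.0, 0.0, 1.0]]}
side {'K': [[411.36, 0.0, 290.145], [0.0, 411.36, 207.658], [0.0, 0.0, 1.0]], 'camera_from_world': [[0.968, -0.25, 0.009, -0.538], [0.141, 0.577, 0.805, -0.097], [-0.206, -0.778, 0.594, -0.84], [0.0, 0.0, 0.0, 1.0]]}
wrist {'K': [[377.882, 0.0, 278.3], [0.0, 377.882, 216.29], [0.0, 0.0, 1.0]], 'camera_from_world': [[1.0, -0.001, -0.002, -0.624], [0.001, 0.965, -0.262, 0.034], [0.002, 0.262, 0.965, -0.378], [0.0, 0.0, 0.0, 1.0]]}
{'t': 0.15, 'q': array([-1.18994118e-01,  5.32172527e-02,  1.61396791e+00,  1.20215400e-05,
        1.47599558e+00, -1.18985007e-01]), 'dq': array([ 0.00012194, -0.00109456, -0.00455626,  0.00035176,  0.00129951,
        0.00054733]), 'effort': array([ 5.10442842e-04, -3.94241810e+01, -3.70721948e+01, -1.15854355e-04,
        4.61802789e-03,  5.00508997e-05]), 'tool_pos': array([6.24793223e-01, 3.00932298e-05, 4.03744133e-01]), 'tool_rot': array([-2.22056467e+00, -2.22054189e+00,  1.52667599e-03]), 'contact_force': array([ 0.48107595, -0.70512373, -0.30731568]), 'wrist_torque': array([-0.02560538,  0.00297997, -0.03456184]), 'opening': 0.08537616284406202}
```

View pics/scene0.png

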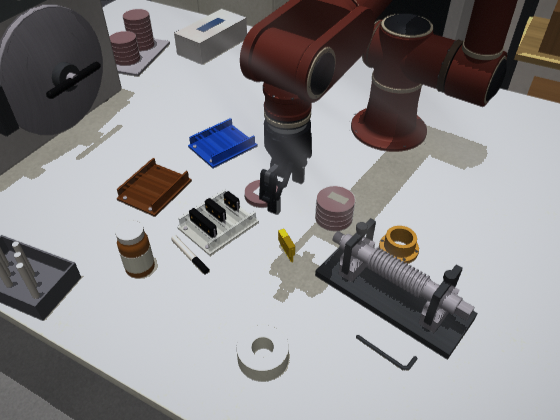

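View pics/side0.png

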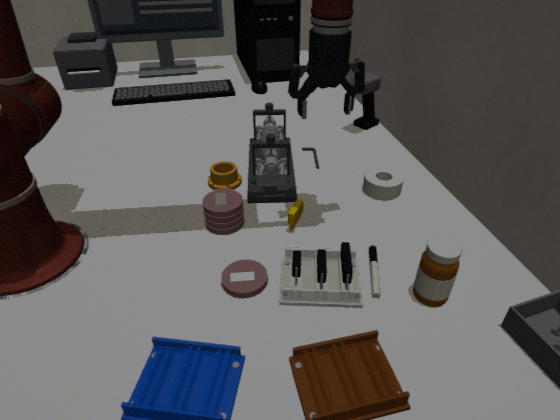

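View pics/wrist0.png

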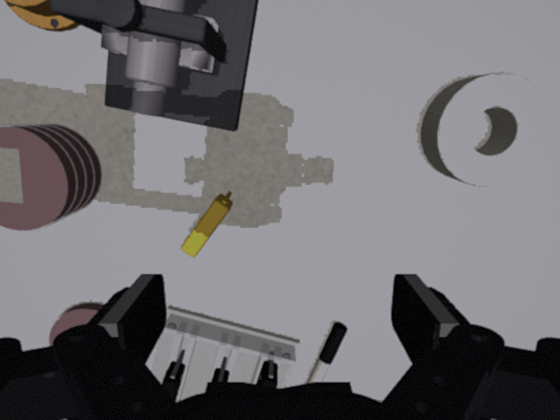

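Run:
```python
import cv2
s=cv2.imread('pics/scene0.png'); d=cv2.imread('pics/side0.png')
cv2.imwrite('pics/c1.png',cv2.resize(s[170:270,165:275],None,fx=6,fy=6,interpolation=cv2.INTER_CUBIC)[:600])
cv2.imwrite('pics/c2.png',cv2.resize(d[230:320,265:375],None,fx=6,fy=6,interpolation=cv2.INTER_CUBIC))
cv2.imwrite('pics/c3.png',cv2.resize(s[220:360,310:490],None,fx=4,fy=4,interpolation=cv2.INTER_CUBIC))
cv2.imwrite('pics/c4.png',cv2.resize(d[95:205,235:330],None,fx=5,fy=5,interpolation=cv2.INTER_CUBIC))
```

```text
(no output)
```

View pics/c1.png

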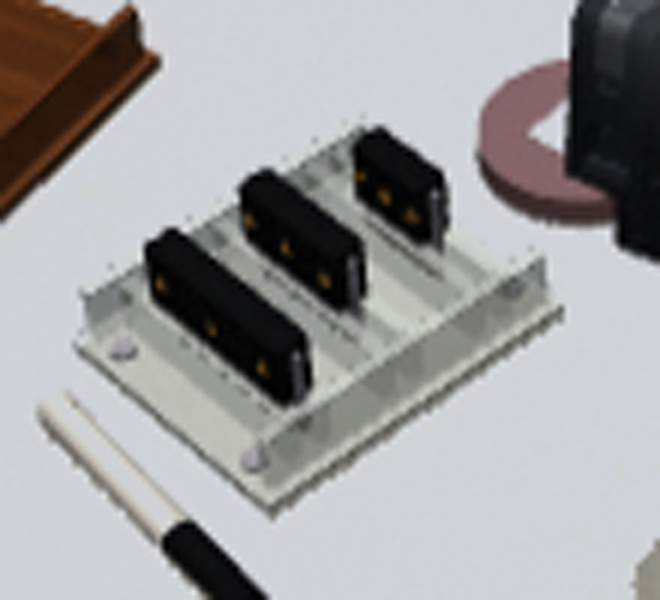

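View pics/c2.png

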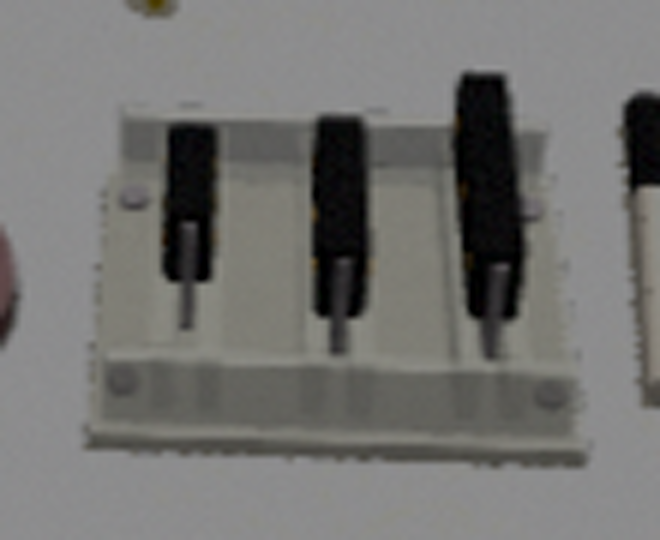

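View pics/c3.png

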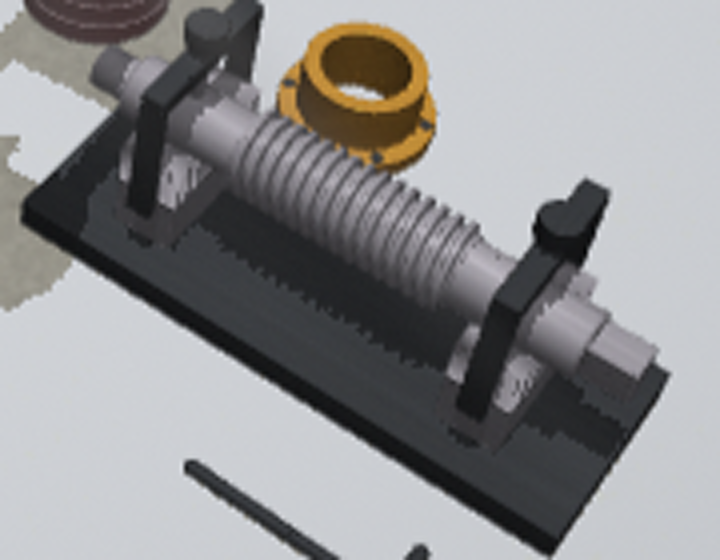

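View pics/c4.png

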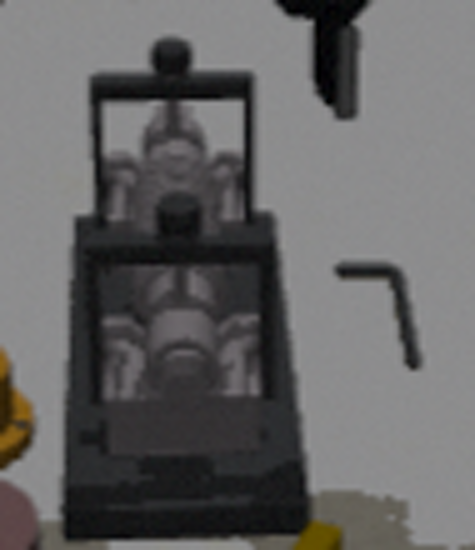

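Run:
```python
from h import *; import pickle
s=pickle.load(open('pics/scene0.pkl','rb'));d=pickle.load(open('pics/side0.pkl','rb'));w=pickle.load(open('pics/wrist0.pkl','rb'))
f=lambda p,o,k:np.array(p)/k+o
print('base corners scene',onplane(s,f([[78,345],[272,515],[563,315]],[165,170],6),0.003))
print('side',onplane(d,f([[88,440],[585,455]],[265,230],6),0.003))
# leaf mid top face ends
print('leaf top scene',onplane(s,f([[258,172],[355,243]],[165,170],6),0.064))
print('leaf top side',onplane(d,f([[340,118],[340,255]],[265,230],6),0.064))
# stand plate top corners scene
print('stand top scene',onplane(s,f([[25,205],[555,540],[668,372]],[310,220],4),0.020))
print('stand side',onplane(d,f([[68,520],[305,518]],[235,95],5),0.02))
M=w['camera_from_world'];print('wristcam',-M[:3,:3].T@M[:3,3])
```

```text
base corners scene [[ 0.61169781 -0.28988141  0.003     ]
 [ 0.64711206 -0.17475894  0.003     ]
 [ 0.50609488 -0.13269153  0.003     ]]
side [[ 0.47169346 -0.24998728  0.003     ]
 [ 0.61450841 -0.29149596  0.003     ]]
leaf top scene [[ 0.54715308 -0.24240929  0.064     ]
 [ 0.56172838 -0.1886044   0.064     ]]
leaf top side [[ 0.56541188 -0.19502644  0.064     ]
 [ 0.54714449 -0.25132006  0.064     ]]
stand top scene [[0.58519547 0.05490893 0.02      ]
 [0.64406697 0.35443896 0.02      ]
 [0.52620362 0.37706497 0.02      ]]
stand side [[0.46973191 0.06083453 0.02      ]
 [0.5790093  0.03589925 0.02      ]]
wristcam [0.62454939 0.06568825 0.37279425]
```

>>> {"method": "jog_arm", "body": {"steps": [[[-4.33,-1.38,1.6],[0,0,0]],[[-4.33,-1.38,1.6],[0,0,0]],[[-4.33,-1.38,1.6],[0,0,0]],[[-4.33,-1.38,1.6],[0,0,0]],[[-4.33,-1.38,1.6],[0,0,0]],[[0,0,0],[0,0,8.3]],[[0,0,0],[0,0,8.3]],[[0,0,0],[0,0,0]]], "fingers": -0.25, "grip_force": 40}}

```text
t: 0.95
tool_pos: [0.5524, -0.2238, 0.3177]
tool_rot: [-2.518, -1.87, 0.001]
contact_force: [0.8, -0.8, 0.1]
opening: 0.032
```

```bash
cat >> h.py <<'E'
def st():
    o=ctrl.get_obs(); r=R.from_rotvec(o['tool_rot']).as_matrix()
    print('t %.2f pos %s gp %s open %.4f F %s T %s'%(o['t'],np.round(o['tool_pos'],4),np.round(o['tool_pos']+.155*r[:,2],4),o['opening'],np.round(o['contact_force'],2),np.round(o['wrist_torque'],3)))
    print('yaw x %.2f tilt z %s'%(np.degrees(np.arctan2(r[1,0],r[0,0])),np.round(r[:,2],4)))
    return o,r
def snap(n,cam='wrist'):
    import pickle
    ci=ctrl.camera_info(cam); im=ctrl.get_image(cam); save(n,im); pickle.dump(ci,open(f'pics/{n}.pkl','wb'))
    return ci,im
E
python3 - <<'E'
from h import *
st(); snap('w1')
E
```

```text
t 0.95 pos [ 0.5524 -0.2238  0.3177] gp [ 0.5519 -0.2233  0.1627] open 0.0320 F [ 0.83 -0.78  0.1 ] T [ 0.022  0.04  -0.01 ]
yaw x 73.20 tilt z [-0.0034  0.0032 -1.    ]
```

View pics/w1.png

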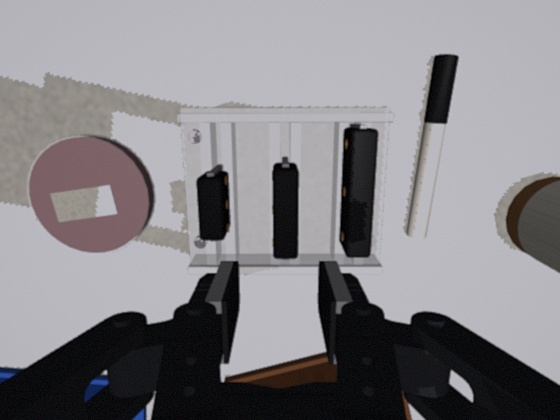

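Run:
```python
import cv2
s=cv2.imread('pics/w1.png')
cv2.imwrite('pics/c5.png',cv2.resize(s[95:285,175:395],None,fx=3,fy=3,interpolation=cv2.INTER_CUBIC))
```

```text
(no output)
```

View pics/c5.png

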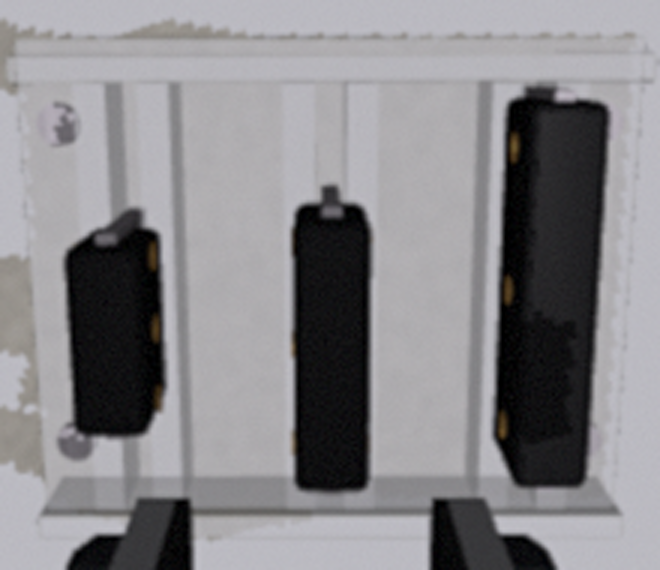

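Run:
```python
from h import *; import pickle
w=pickle.load(open('pics/w1.pkl','rb'))
f=lambda p:np.array(p)/3+[175,95]
P=onplane(w,f([[297,210],[370,210],[296,488],[369,488]]),0.064); print(P)
c=P.mean(0);print(c,'width',np.linalg.norm(P[0]-P[1]),np.linalg.norm(P[2]-P[3]),'len',np.linalg.norm((P[0]+P[1]-P[2]-P[3])/2))
v=P[0]+P[1]-P[2]-P[3];print('yaw',np.degrees(np.arctan2(v[1],v[0])))
# finger mid check: project grasp pt
o,r=st(); print(r.T@(c-o['tool_pos']), proj(w,o['tool_pos']+.173*r[:,2]))
# rack corners base far, z~.006 (outer)
B=onplane(w,f([[8,80],[652,78],[40,515],[620,513]]),0.036);print(B)
```

```text
[[ 0.55965312 -0.18737344  0.064     ]
 [ 0.57338441 -0.19152839  0.064     ]
 [ 0.54236884 -0.24306814  0.064     ]
 [ 0.55703956 -0.24749037  0.064     ]]
[ 0.55811148 -0.21736509  0.064     ] width 0.0143461510382225 0.015322726421197376 len 0.0583055194326055
yaw 73.23857509419554
t 1.00 pos [ 0.5525 -0.2235  0.3178] gp [ 0.552  -0.223   0.1628] open 0.0320 F [ 0.31  0.58 -0.23] T [ 0.014  0.005 -0.03 ]
yaw x 73.36 tilt z [-0.0032  0.0031 -1.    ]
[0.00697883 0.00459963 0.2537904 ] [[278.57705625 279.57666199]]
[[ 0.50688476 -0.14599577  0.036     ]
 [ 0.63935921 -0.18571158  0.036     ]
 [ 0.47835981 -0.24235699  0.036     ]
 [ 0.61054958 -0.28165446  0.036     ]]
```

```bash
cat >> h.py <<'E'
def todo(gp,yaw):
    o,r=st()
    a=np.radians(yaw); rt=np.c_[[np.cos(a),np.sin(a),0],[np.sin(a),-np.cos(a),0],[0,0,-1]]
    tp=np.array(gp)-.155*rt[:,2]
    print('shift cm',np.round(r.T@(tp-o['tool_pos'])*100,3),'turn deg',np.round(np.degrees(R.from_matrix(r.T@rt).as_rotvec()),3))
E
python3 - <<'E'
from h import *
todo([.5581,-.2174,.12],73.25)
E
```

```text
t 1.00 pos [ 0.5525 -0.2235  0.3178] gp [ 0.552  -0.223   0.1628] open 0.0320 F [ 0.31  0.58 -0.23] T [ 0.014  0.005 -0.03 ]
yaw x 73.36 tilt z [-0.0032  0.0031 -1.    ]
shift cm [0.737 0.376 4.279] turn deg [-0.228 -0.116  0.115]
```

>>> {"method": "jog_arm", "body": {"steps": [[[0.74,0.38,4.28],[-0.23,-0.12,0]],[[0,0,0],[0,0,0]],[[0,0,0],[0,0,0]]]}}

```text
t: 1.3
tool_pos: [0.5595, -0.2169, 0.2769]
tool_rot: [2.508, 1.886, 0.003]
contact_force: [0.3, 0.4, 1.8]
opening: 0.0318
```

Run:
```python
from h import *
ci,im=snap('w2')
todo([.5581,-.2174,.054],73.25)
save('w2c',cv2.resize(im[150:420,140:420],None,fx=2.2,fy=2.2,interpolation=cv2.INTER_CUBIC))
```

```text
t 1.35 pos [ 0.5589 -0.2166  0.2758] gp [ 0.5592 -0.2168  0.1208] open 0.0320 F [ 0.12  0.4  -0.93] T [ 0.018  0.064 -0.011]
yaw x 73.86 tilt z [ 0.0019 -0.001  -1.    ]
shift cm [-0.097 -0.072  6.683] turn deg [0.121 0.022 0.613]
```

View pics/w2c.png

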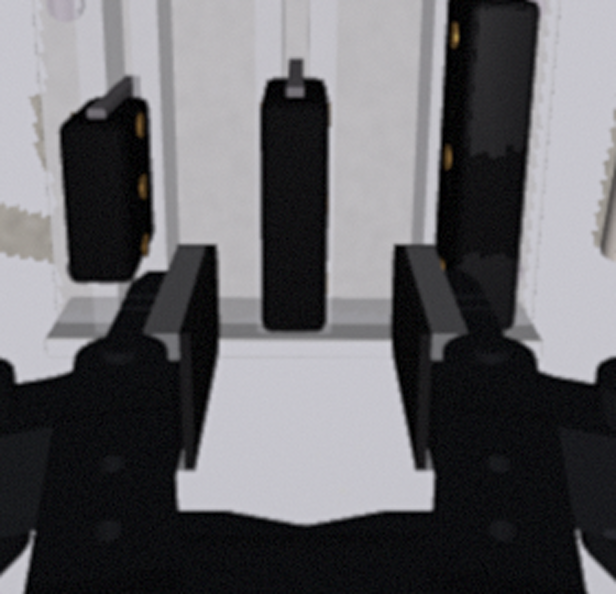

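Run:
```python
from h import *; import pickle
w=pickle.load(open('pics/w2.pkl','rb'))
f=lambda p:np.array(p)/2.2+[140,150]
P=onplane(w,f([[263,85],[328,85],[262,328],[327,328]]),0.064);c=P.mean(0);print(P,c,np.linalg.norm((P[0]+P[1]-P[2]-P[3])/2))
v=P[0]+P[1]-P[2]-P[3];print('yaw',np.degrees(np.arctan2(v[1],v[0])))
todo([c[0],c[1],.085],73.25)
```

```text
[[ 0.55989383 -0.18579323  0.064     ]
 [ 0.57377543 -0.18983684  0.064     ]
 [ 0.54230316 -0.24272414  0.064     ]
 [ 0.55735511 -0.24713261  0.064     ]] [ 0.55833188 -0.2163717   0.064     ] 0.05959127302610884
yaw 73.41910630783387
t 1.35 pos [ 0.5589 -0.2166  0.2758] gp [ 0.5592 -0.2168  0.1208] open 0.0320 F [ 0.12  0.4  -0.93] T [ 0.018  0.064 -0.011]
yaw x 73.86 tilt z [ 0.0019 -0.001  -1.    ]
shift cm [ 0.007 -0.072  3.583] turn deg [0.121 0.022 0.613]
```

>>> {"method": "jog_arm", "body": {"steps": [[[0,-0.08,3.5],[0,0,0.5]],[[0,0,0],[0,0,0]],[[0,0,0],[0,0,0]]]}}

```text
t: 1.65
tool_pos: [0.5604, -0.2171, 0.247]
tool_rot: [2.508, 1.875, 0.007]
contact_force: [0.9, -0.5, 0.5]
opening: 0.0321
```

Run:
```python
from h import *
ci,im=snap('w3')
todo([.5582,-.2170,.054],73.3)
save('w3c',cv2.resize(im[150:420,140:420],None,fx=2.2,fy=2.2,interpolation=cv2.INTER_CUBIC))
```

```text
t 1.70 pos [ 0.56   -0.2169  0.2464] gp [ 0.5613 -0.2176  0.0914] open 0.0322 F [-0.22  0.09 -0.16] T [-0.022  0.005 -0.015]
yaw x 73.55 tilt z [ 0.0086 -0.0047 -1.    ]
shift cm [-0.052 -0.207  3.738] turn deg [0.549 0.117 0.249]
```

View pics/w3c.png

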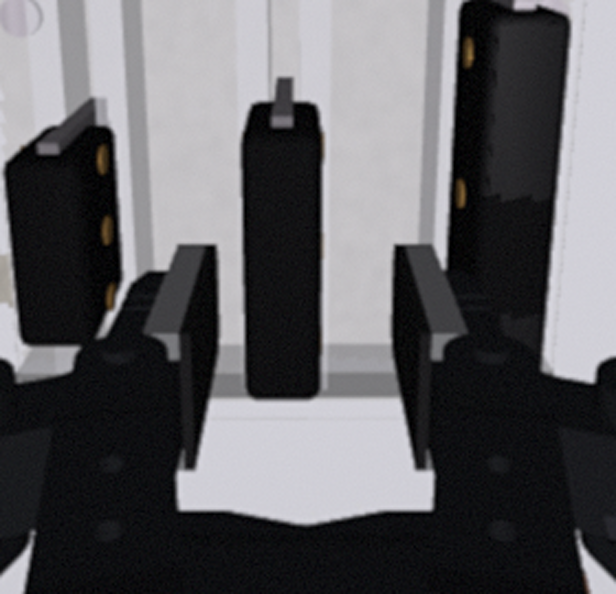

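>>> {"method": "jog_arm", "body": {"steps": [[[-0.05,-0.2,0],[0.55,0.1,0.25]],[[0,0,0],[0,0,0]],[[0,0,0],[0,0,0]]]}}

```text
t: 2.0
tool_pos: [0.559, -0.2174, 0.2511]
tool_rot: [2.516, 1.873, 0.003]
contact_force: [0.0, -0.2, 0.1]
opening: 0.0321
```

Run:
```python
from h import *
todo([.5582,-.2170,.054],73.3)
```

```text
t 2.00 pos [ 0.559  -0.2174  0.2511] gp [ 0.5597 -0.2179  0.0961] open 0.0321 F [ 0.01 -0.21  0.06] T [-0.005  0.02  -0.021]
yaw x 73.32 tilt z [ 0.0047 -0.0029 -1.    ]
shift cm [ 0.026 -0.11   4.208] turn deg [0.304 0.084 0.02 ]
```

Run:
```python
from h import *
for i in range(4):
    st(); ctrl.get_image('wrist')
```

```text
t 2.00 pos [ 0.559  -0.2174  0.2511] gp [ 0.5597 -0.2179  0.0961] open 0.0321 F [ 0.01 -0.21  0.06] T [-0.005  0.02  -0.021]
yaw x 73.32 tilt z [ 0.0047 -0.0029 -1.    ]
t 2.05 pos [ 0.5591 -0.2175  0.2512] gp [ 0.5598 -0.218   0.0962] open 0.0320 F [0.37 0.52 0.28] T [-0.004  0.005  0.015]
yaw x 73.32 tilt z [ 0.0049 -0.0031 -1.    ]
t 2.10 pos [ 0.559  -0.2174  0.2508] gp [ 0.5596 -0.2179  0.0958] open 0.0317 F [-0.22  0.22  0.3 ] T [ 0.037 -0.013 -0.002]
yaw x 73.32 tilt z [ 0.0045 -0.0029 -1.    ]
t 2.15 pos [ 0.5588 -0.2174  0.2504] gp [ 0.5594 -0.2178  0.0954] open 0.0323 F [ 0.03 -0.03  0.38] T [-0.062 -0.052 -0.018]
yaw x 73.31 tilt z [ 0.0039 -0.0025 -1.    ]
```

>>> {"method": "jog_arm", "body": {"steps": [[[0,0,0],[0,0,0]]]}}

```text
t: 2.3
tool_pos: [0.5587, -0.2173, 0.25]
tool_rot: [2.517, 1.874, 0.002]
contact_force: [0.1, -0.4, 1.2]
opening: 0.0322
```

>>> {"method": "jog_arm", "body": {"steps": [[[0,0,0],[0,0,0]]]}}

```text
t: 2.4
tool_pos: [0.5586, -0.2173, 0.2499]
tool_rot: [2.517, 1.874, 0.002]
contact_force: [0.8, 0.0, -0.7]
opening: 0.032
```

>>> {"method": "jog_arm", "body": {"steps": [[[0,0,0.5],[0,0,0]]]}}

```text
t: 2.5
tool_pos: [0.5589, -0.2174, 0.2454]
tool_rot: [2.516, 1.873, 0.003]
contact_force: [-0.1, -0.7, 0.4]
opening: 0.0318
```

>>> {"method": "jog_arm", "body": {"steps": [[[0,0,0],[0,0,0]]]}}

```text
t: 2.6
tool_pos: [0.5586, -0.2172, 0.2442]
tool_rot: [2.518, 1.874, 0.001]
contact_force: [-0.7, -0.1, -0.4]
opening: 0.0322
```

>>> {"method": "jog_arm", "body": {"steps": [[[0,0,0],[0,0,0]]]}}

```text
t: 2.7
tool_pos: [0.5585, -0.2172, 0.244]
tool_rot: [2.518, 1.874, 0.001]
contact_force: [0.2, 0.8, 0.6]
opening: 0.0322
```

Run:
```python
from h import *
todo([.5582,-.2170,.054],73.3)
```

```text
t 2.70 pos [ 0.5585 -0.2172  0.244 ] gp [ 0.5589 -0.2174  0.089 ] open 0.0322 F [0.18 0.78 0.6 ] T [0.016 0.008 0.004]
yaw x 73.32 tilt z [ 0.0022 -0.0017 -1.    ]
shift cm [ 0.012 -0.046  3.5  ] turn deg [0.151 0.055 0.022]
```

>>> {"method": "jog_arm", "body": {"steps": [[[0,-0.02,0.6],[0.1,0,0]],[[0,-0.01,0.6],[0,0,0]],[[0,0,0.6],[0,0,0]],[[0,0,0.6],[0,0,0]],[[0,0,0.5],[0,0,0]],[[0,0,0.2],[0,0,0]],[[0,0,0],[0,0,0]],[[0,0,0],[0,0,0]]]}}

```text
t: 3.5
tool_pos: [0.5578, -0.2169, 0.2089]
tool_rot: [-2.519, -1.875, 0.002]
contact_force: [0.8, 0.5, -0.1]
opening: 0.0317
```

Run:
```python
from h import *
ci,im=snap('w4')
todo([.5582,-.2170,.054],73.3)
save('w4c',cv2.resize(im[150:420,140:420],None,fx=2.2,fy=2.2,interpolation=cv2.INTER_CUBIC))
```

```text
t 3.55 pos [ 0.5578 -0.2169  0.209 ] gp [ 0.5576 -0.2169  0.054 ] open 0.0320 F [ 0.29 -0.03 -0.48] T [-0.024  0.01  -0.028]
yaw x 73.32 tilt z [-1.5e-03 -1.0e-04 -1.0e+00]
shift cm [ 0.002  0.036 -0.004] turn deg [-0.08   0.027  0.022]
```

View pics/w4c.png

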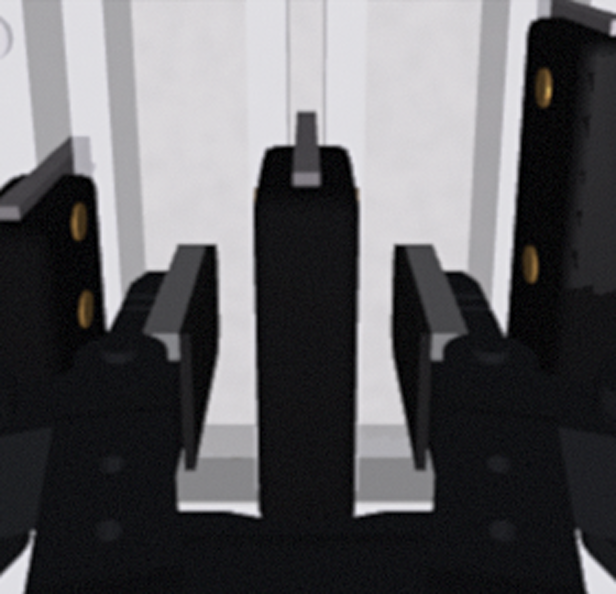

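>>> {"method": "jog_arm", "body": {"steps": [[[0,0,0],[0,0,0]],[[0,0,0],[0,0,0]],[[0,0,0],[0,0,0]],[[0,0,0],[0,0,0]],[[0,0,0],[0,0,0]],[[0,0,0],[0,0,0]]], "fingers": -1, "grip_force": 40}}

```text
t: 4.15
tool_pos: [0.5579, -0.217, 0.2096]
tool_rot: [2.52, 1.876, -0.001]
contact_force: [-0.3, -0.2, -1.4]
opening: 0.0154
```

Run:
```python
from h import *
ci,im=snap('w5')
todo([.5582,-.2170,.054],73.3)
save('w5c',cv2.resize(im[150:420,140:420],None,fx=2.2,fy=2.2,interpolation=cv2.INTER_CUBIC))
```

```text
t 4.20 pos [ 0.5579 -0.217   0.2095] gp [ 0.5578 -0.217   0.0545] open 0.0154 F [-1.16  0.42 -1.33] T [-0.096 -0.021  0.015]
yaw x 73.32 tilt z [-6.e-04 -5.e-04 -1.e+00]
shift cm [0.004 0.027 0.052] turn deg [-0.026  0.037  0.02 ]
```

View pics/w5c.png

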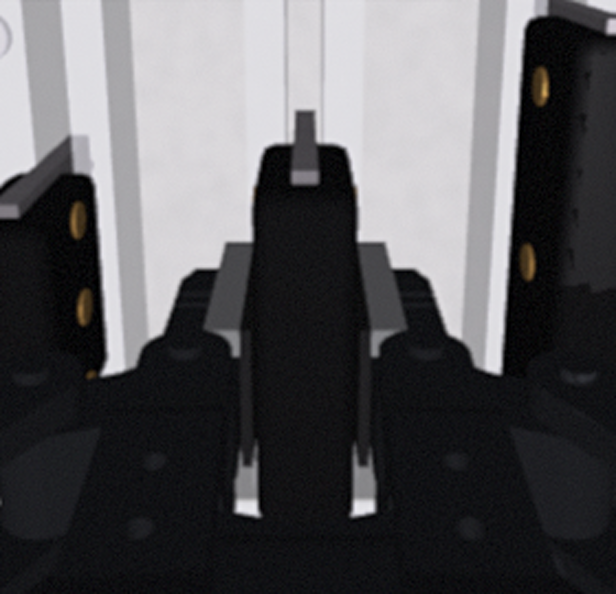

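>>> {"method": "jog_arm", "body": {"steps": [[[0,0,-0.5],[0,0,0]],[[0,0,-1.0],[0,0,0]],[[0,0,-1.5],[0,0,0]],[[0,0,-2],[0,0,0]],[[0,0,-3],[0,0,0]],[[0,0,-4],[0,0,0]],[[0,0,-4],[0,0,0]],[[0,0,-3],[0,0,0]]]}}

```text
t: 5.0
tool_pos: [0.5565, -0.216, 0.408]
tool_rot: [-2.515, -1.872, 0.006]
contact_force: [0.4, 0.3, -0.6]
opening: 0.0155
```

>>> {"method": "jog_arm", "body": {"steps": [[[0,0,0],[0,0,0]],[[0,0,0],[0,0,0]],[[0,0,0],[0,0,0]],[[0,0,0],[0,0,0]]]}}

```text
t: 5.4
tool_pos: [0.5565, -0.216, 0.4159]
tool_rot: [2.517, 1.874, 0.001]
contact_force: [-0.6, 0.7, -1.1]
opening: 0.0153
```

Run:
```python
from h import *
snap('d6','side')
ci,im=snap('w6')
todo([.5565,.212,.245],78.9)
```

```text
t 5.50 pos [ 0.5565 -0.216   0.4154] gp [ 0.5568 -0.2163  0.2604] open 0.0153 F [ 0.66 -0.24 -1.3 ] T [-0.001  0.002 -0.011]
yaw x 73.33 tilt z [ 0.0021 -0.0022 -1.    ]
shift cm [ 41.    -12.283   1.447] turn deg [ 0.149  0.096 -5.573]
```

View pics/w6.png

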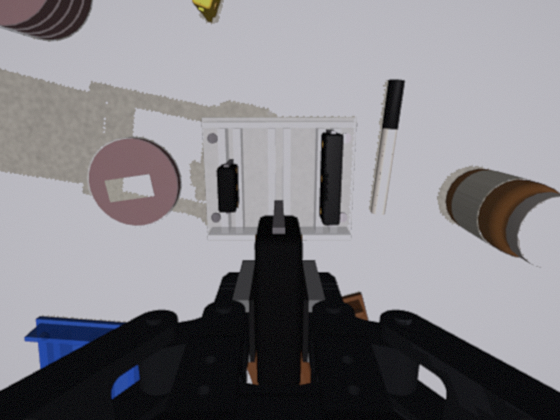

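View pics/d6.png

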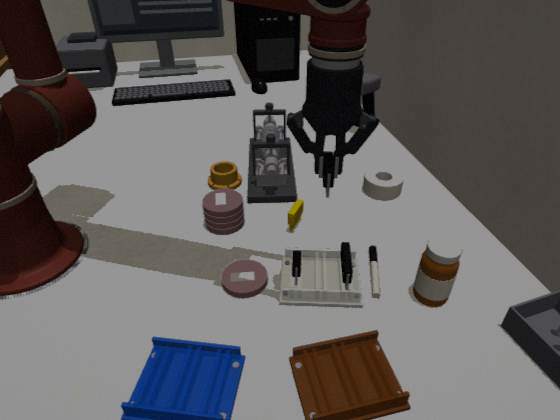

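>>> {"method": "jog_arm", "body": {"steps": [[[2,-0.6,0],[0,0,0]],[[3.5,-1.05,0],[0,0,0]],[[4,-1.2,0],[0,0,0]],[[4,-1.2,0],[0,0,0]],[[4,-1.2,0],[0,0,0]],[[4,-1.2,0],[0,0,0]],[[3,-0.9,0],[0,0,0]],[[2,-0.6,0],[0,0,0]]]}}

```text
t: 6.3
tool_pos: [0.5554, 0.0675, 0.403]
tool_rot: [-2.518, -1.86, 0.019]
contact_force: [0.8, 0.4, -0.6]
opening: 0.0152
```

>>> {"method": "jog_arm", "body": {"steps": [[[1,-0.3,0],[0,0,-2]],[[0.5,-0.1,0],[0,0,-2]],[[0,0,0],[0,0,-1]],[[0,0,0],[0,0,0]],[[0,0,0],[0,0,0]]]}}

```text
t: 6.8
tool_pos: [0.5555, 0.0841, 0.3992]
tool_rot: [-2.422, -1.977, 0.027]
contact_force: [0.5, 0.3, -0.9]
opening: 0.0153
```

Run:
```python
from h import *
ci,im=snap('w7')
todo([.5565,.212,.245],78.9)
```

```text
t 6.85 pos [0.5555 0.084  0.3993] gp [0.552  0.0841 0.2443] open 0.0153 F [ 0.05 -0.42 -1.21] T [ 0.001  0.028 -0.025]
yaw x 78.44 tilt z [-2.260e-02  4.000e-04 -9.997e-01]
shift cm [12.555 -2.47  -0.067] turn deg [-1.275  0.231 -0.467]
```

View pics/w7.png

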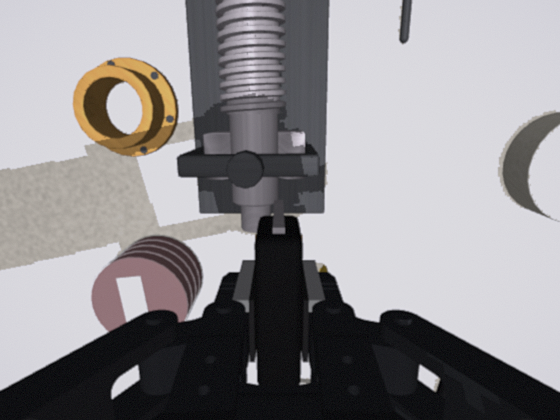

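>>> {"method": "jog_arm", "body": {"steps": [[[1.5,-0.3,0],[-1.2,0.2,-0.4]],[[2.5,-0.5,0],[0,0,0]],[[3,-0.6,0],[0,0,0]],[[2.5,-0.5,0],[0,0,0]],[[1.5,-0.3,0],[0,0,0]],[[0.8,-0.2,0],[0,0,0]],[[0.4,0,0],[0,0,0]],[[0,0,0],[0,0,0]]]}}

```text
t: 7.65
tool_pos: [0.5564, 0.2132, 0.4002]
tool_rot: [2.429, 1.987, 0.008]
contact_force: [-0.3, 0.5, -0.8]
opening: 0.0152
```

>>> {"method": "jog_arm", "body": {"steps": [[[0,0,0],[0,0,0]],[[0,0,0],[0,0,0]],[[0,0,0],[0,0,0]]]}}

```text
t: 7.95
tool_pos: [0.5568, 0.2115, 0.4002]
tool_rot: [2.431, 1.984, 0.008]
contact_force: [0.2, -0.6, -1.6]
opening: 0.0153
```

Run:
```python
from h import *
ci,im=snap('w8')
todo([.5565,.212,.245],78.9)
save('w8c',cv2.resize(im[0:300,130:420],None,fx=2,fy=2,interpolation=cv2.INTER_CUBIC))
```

```text
t 8.00 pos [0.5568 0.2115 0.4002] gp [0.5577 0.2115 0.2452] open 0.0155 F [-0.6  -0.16 -1.09] T [ 0.024 -0.001  0.039]
yaw x 78.44 tilt z [ 6.2e-03  1.0e-04 -1.0e+00]
shift cm [ 0.044 -0.036  0.019] turn deg [ 0.346 -0.076 -0.465]
```

View pics/w8c.png

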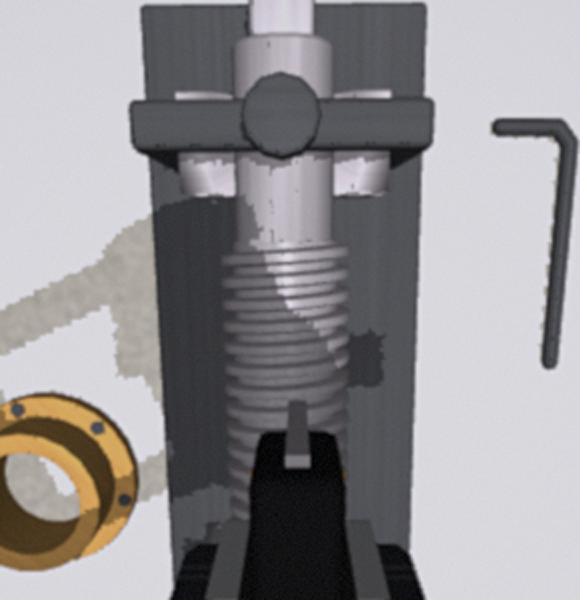

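Run:
```python
from h import *; import pickle
w=pickle.load(open('pics/w8.pkl','rb'))
f=lambda p:np.array(p)/2+[130,0]
P=onplane(w,f([[283,60],[284.5,220],[286,270]]),0.08);print(P)
v=P[0]-P[2];print('yaw',np.degrees(np.arctan2(v[1],v[0])))
Q=onplane(w,f([[142,8],[425,5],[173,500],[411,500]]),0.02);print(Q)
m=(Q[::2]+Q[1::2])/2;v=m[0]-m[1];print(m,'yaw',np.degrees(np.arctan2(v[1],v[0])),np.linalg.norm(Q[0]-Q[1]))
for a,b in((0,2),(1,3)):
  v=Q[a]-Q[b];print(np.degrees(np.arctan2(v[1],v[0])))
# thread start (px v=245 crop) and clamp
T=onplane(w,f([[286,248]]),0.104);print('thread end',T, 'far plate mid',m[0])
w7=pickle.load(open('pics/w7.pkl','rb'))
Q=onplane(w7,[[198,212],[324,212],[187,0],[329,0]],.02);print('near corners',Q)
print('thread near end',onplane(w7,[[254,100]],.104))
print('axis',onplane(w7,[[254.5,130],[251.5,50],[251,20]],.08))
```

```text
[[0.57861301 0.33214498 0.08      ]
 [0.56803261 0.27926677 0.08      ]
 [0.56487024 0.26149146 0.08      ]]
yaw 78.99287549241866
[[0.52707704 0.37488321 0.02      ]
 [0.64254722 0.35244165 0.02      ]
 [0.48687235 0.161659   0.02      ]
 [0.60123446 0.13784557 0.02      ]]
[[0.58481213 0.36366243 0.02      ]
 [0.5440534  0.14975228 0.02      ]] yaw 79.2121003138122 0.11763071607349479
79.32190900256727
79.10307298664081
thread end [[0.56681006 0.26987365 0.104     ]] far plate mid [0.58481213 0.36366243 0.02      ]
near corners [[0.46637311 0.07504479 0.02      ]
 [0.5844267  0.05146985 0.02      ]
 [0.50418357 0.25298016 0.02      ]
 [0.6191629  0.22863539 0.02      ]]
thread near end [[0.54778936 0.1604724  0.104     ]]
axis [[0.54165642 0.14061845 0.08      ]
 [0.55160477 0.19489735 0.08      ]
 [0.55549825 0.2137341  0.08      ]]
```

Run:
```python
from h import *
todo([.5553,.2135,.1545],79.0)
```

```text
t 8.00 pos [0.5568 0.2115 0.4002] gp [0.5577 0.2115 0.2452] open 0.0155 F [-0.6  -0.16 -1.09] T [ 0.024 -0.001  0.039]
yaw x 78.44 tilt z [ 6.2e-03  1.0e-04 -1.0e+00]
shift cm [ 0.154 -0.238  9.068] turn deg [ 0.346 -0.076 -0.565]
```

>>> {"method": "jog_arm", "body": {"steps": [[[0.15,-0.24,1],[0.35,-0.08,-0.56]],[[0,0,1.5],[0,0,0]],[[0,0,1.8],[0,0,0]],[[0,0,1.5],[0,0,0]],[[0,0,1.2],[0,0,0]],[[0,0,0.8],[0,0,0]],[[0,0,0.3],[0,0,0]],[[0,0,0],[0,0,0]]]}}

```text
t: 8.8
tool_pos: [0.5537, 0.2126, 0.31]
tool_rot: [-2.423, -1.997, 0.007]
contact_force: [-0.8, -0.4, -0.5]
opening: 0.0155
```

>>> {"method": "jog_arm", "body": {"steps": [[[0,0,0],[0,0,0]],[[0,0,0],[0,0,0]]]}}

```text
t: 9.0
tool_pos: [0.5541, 0.2127, 0.3111]
tool_rot: [-2.423, -1.997, 0.004]
contact_force: [0.4, 0.6, -0.7]
opening: 0.0153
```

Run:
```python
from h import *
ci,im=snap('w9')
todo([.5553,.2135,.1525],79.0)
save('w9c',cv2.resize(im[60:260,190:370],None,fx=3,fy=3,interpolation=cv2.INTER_CUBIC))
```

```text
t 9.05 pos [0.5542 0.2127 0.3114] gp [0.5539 0.2126 0.1564] open 0.0156 F [ 0.28  0.8  -0.81] T [0.04  0.012 0.015]
yaw x 78.99 tilt z [-2.3e-03 -6.0e-04 -1.0e+00]
shift cm [0.096 0.092 0.385] turn deg [-0.123  0.06  -0.013]
```

View pics/w9c.png

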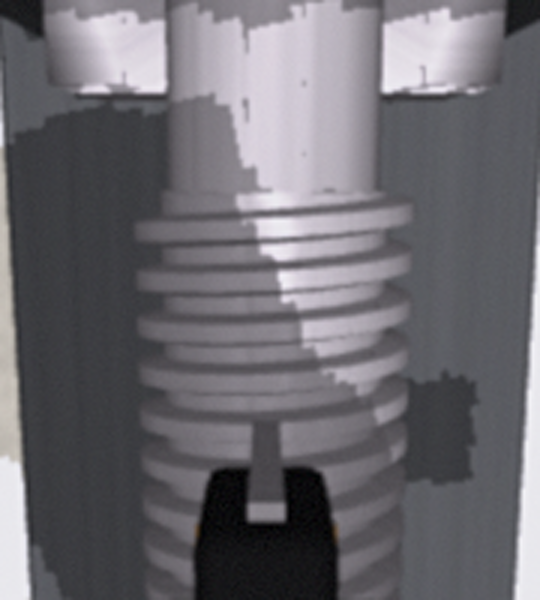

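Run:
```python
import cv2
s=cv2.imread('pics/w9.png')
c=cv2.resize(s[120:240,230:330],None,fx=5,fy=5,interpolation=cv2.INTER_CUBIC)
c=cv2.convertScaleAbs(c,alpha=1.6,beta=-40)
cv2.imwrite('pics/w9d.png',c)
```

```text
(no output)
```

View pics/w9d.png

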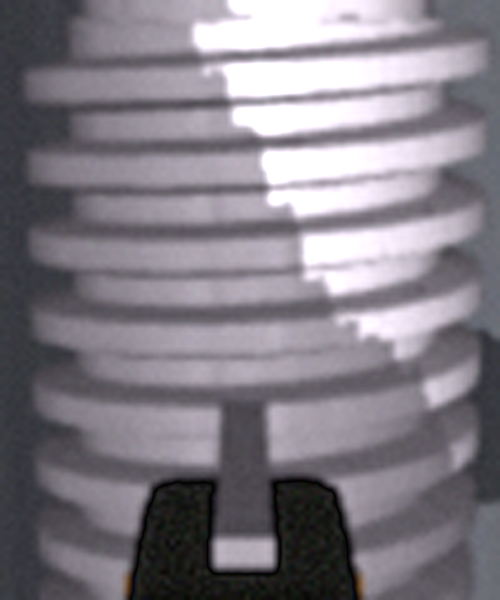

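Run:
```python
from h import *; import pickle
w=pickle.load(open('pics/w9.pkl','rb'))
f=lambda p:np.array(p)/5+[230,120]
a=np.radians(79.0);u=np.array([np.cos(a),np.sin(a),0]);n=np.array([-np.sin(a),np.cos(a),0])
c0=np.array([.5553,.2135,0])
C=onplane(w,f([[252,84],[252,169],[252,252],[252,336],[252,420]]),.104)
s=(C-c0)@u*1000;print('crest s',s,(C-c0)@n*1000, s%8)
o,r=st();g=o['tool_pos']+.155*r[:,2];print('gp s',(g-c0)@u*1000,'lat',(g-c0)@n*1000)
tz=o['tool_pos'][2]-.1975
for nm,p,z,off in(('end bottom',[245,402],tz,31),('end top',[245,538],tz+.052,31),('tooth?',[245,402],tz+.004,31),('scale top',[245,484],tz+.052,29)):
    L=onplane(w,f([p]),z); print(nm,(L-c0)@u*1000-off,(L-c0)@n*1000)
```

```text
crest s [54.15348926 46.44441074 38.73983439 30.75813134 22.5843585 ] [0.55309141 0.55325229 0.55341308 0.55357965 0.55375023] [6.15348926 6.44441074 6.73983439 6.75813134 6.5843585 ]
t 9.05 pos [0.5542 0.2127 0.3114] gp [0.5539 0.2126 0.1564] open 0.0156 F [ 0.28  0.8  -0.81] T [0.04  0.012 0.015]
yaw x 78.99 tilt z [-2.3e-03 -6.0e-04 -1.0e+00]
gp s -1.1149616504862883 lat 1.2482708665193614
end bottom [-4.39674125] [1.21441604]
end top [-1.34112904] [1.17847493]
tooth? [-3.48327224] [1.21097515]
scale top [4.20223687] [1.17494323]
```

```bash
cat >> h.py <<'E'
_a=np.radians(79.0);U=np.array([np.cos(_a),np.sin(_a),0]);N=np.array([-np.sin(_a),np.cos(_a),0]);C0=np.array([.5553,.2135,0])
def crel():
    o=ctrl.get_obs(); r=R.from_rotvec(o['tool_rot']).as_matrix(); g=o['tool_pos']+.155*r[:,2]-C0
    ti=r.T@np.array([0,0,-1.])
    print('t %.2f s %.2f lat %.2f tipz %.2f mm | pitch(about y) %.3f roll(x) %.3f yaw %.2f | F su %.2f lat %.2f z %.2f T %s open %.4f'%(o['t'],g@U*1e3,g@N*1e3,(o['tool_pos'][2]-.1975)*1e3,np.degrees(ti[0]),np.degrees(-ti[1]),np.degrees(np.arctan2(r[1,0],r[0,0])),o['contact_force']@U,o['contact_force']@N,o['contact_force'][2],np.round(r.T@o['wrist_torque'],3),o['opening']))
E
python3 - <<'E'
from h import *
crel()
t=C0+2.6e-3*U+.4e-3*N+.1485*np.array([0,0,1]); todo(t,79.0)
E
```

```text
t 9.05 s -1.11 lat 1.25 tipz 113.85 mm | pitch(about y) 0.060 roll(x) -0.123 yaw 78.99 | F su 0.84 lat -0.12 z -0.81 T [ 0.019  0.037 -0.015] open 0.0156
t 9.05 pos [0.5542 0.2127 0.3114] gp [0.5539 0.2126 0.1564] open 0.0156 F [ 0.28  0.8  -0.81] T [0.04  0.012 0.015]
yaw x 78.99 tilt z [-2.3e-03 -6.0e-04 -1.0e+00]
shift cm [0.356 0.053 0.785] turn deg [-0.123  0.06  -0.013]
```

>>> {"method": "jog_arm", "body": {"steps": [[[0.18,0.05,0.3],[-0.12,0.06,0]],[[0.17,0,0.3],[0,0,0]],[[0,0,0.1],[0,0,0]],[[0,0,0],[0,0,0]],[[0,0,0],[0,0,0]],[[0,0,0],[0,0,0]]]}}

```text
t: 9.65
tool_pos: [0.556, 0.2166, 0.3054]
tool_rot: [2.423, 1.997, 0.004]
contact_force: [-0.2, -0.0, -1.4]
opening: 0.0153
```

Run:
```python
from h import *
crel()
ci,im=snap('w10')
save('w10c',cv2.convertScaleAbs(cv2.resize(im[120:240,230:330],None,fx=5,fy=5,interpolation=cv2.INTER_CUBIC),alpha=1.6,beta=-40))
ci,im=snap('s10','scene')
save('s10c',cv2.resize(im[200:340,330:470],None,fx=4,fy=4,interpolation=cv2.INTER_CUBIC))
```

```text
t 9.65 s 3.36 lat -0.47 tipz 107.92 mm | pitch(about y) -0.076 roll(x) 0.155 yaw 79.00 | F su -0.05 lat 0.18 z -1.42 T [ 0.018 -0.001 -0.043] open 0.0153
```

View pics/w10c.png

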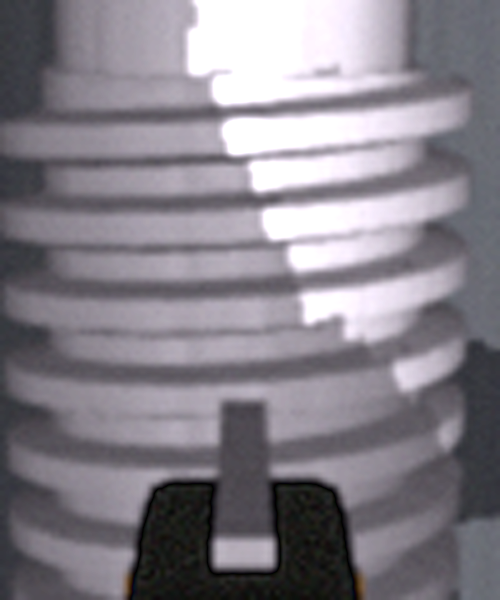

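View pics/s10c.png

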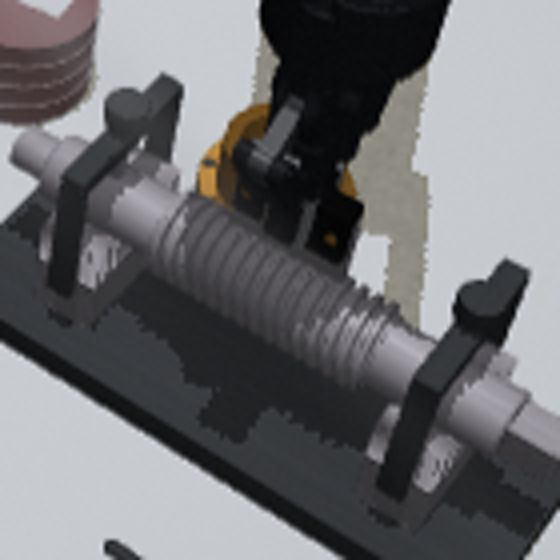

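>>> {"method": "jog_arm", "body": {"steps": [[[-0.06,-0.09,0.1],[0.1,-0.07,0]],[[0,0,0.1],[0,0,0]],[[0,0,0.1],[0,0,0]],[[0,0,0],[0,0,0]],[[0,0,0],[0,0,0]],[[0,0,0],[0,0,0]]]}}

```text
t: 10.35
tool_pos: [0.5548, 0.216, 0.3022]
tool_rot: [2.424, 1.998, 0.001]
contact_force: [0.5, -0.2, -1.8]
opening: 0.0151
```

Run:
```python
from h import *
crel()
```

```text
t 10.35 s 2.40 lat 0.81 tipz 104.69 mm | pitch(about y) 0.001 roll(x) 0.052 yaw 78.99 | F su -0.06 lat -0.56 z -1.82 T [-0.009 -0.007 -0.038] open 0.0151
```

>>> {"method": "jog_arm", "body": {"steps": [[[0.01,0.02,0.1],[0,0,0]],[[0,0,0.1],[0,0,0]],[[0,0,0],[0,0,0]],[[0,0,0],[0,0,0]]]}}

```text
t: 10.75
tool_pos: [0.5554, 0.2162, 0.3014]
tool_rot: [2.423, 1.997, 0.003]
contact_force: [-0.3, 0.7, 0.1]
opening: 0.0155
```

Run:
```python
from h import *
crel()
```

```text
t 10.75 s 2.75 lat 0.10 tipz 103.88 mm | pitch(about y) -0.033 roll(x) 0.118 yaw 78.99 | F su 0.66 lat 0.47 z 0.11 T [-0.043 -0.053  0.007] open 0.0155
```

>>> {"method": "jog_arm", "body": {"steps": [[[0,0,0.1],[0,0,0]],[[0,0,0.05],[0,0,0]],[[0,0,0.05],[0,0,0]]]}}

```text
t: 11.05
tool_pos: [0.5556, 0.2163, 0.3012]
tool_rot: [2.423, 1.997, 0.003]
contact_force: [-2.1, -1.2, 4.5]
opening: 0.0152
```

Run:
```python
from h import *
crel()
```

```text
t 11.05 s 2.88 lat -0.06 tipz 103.72 mm | pitch(about y) -0.026 roll(x) 0.122 yaw 79.00 | F su -1.56 lat 1.88 z 4.52 T [ 0.458 -0.21   0.005] open 0.0152
```

Run:
```python
from h import *
ci,im=snap('w11')
save('w11c',cv2.convertScaleAbs(cv2.resize(im[140:240,230:330],None,fx=6,fy=6,interpolation=cv2.INTER_CUBIC),alpha=1.8,beta=-50))
crel()
```

```text
t 11.10 s 2.87 lat -0.06 tipz 103.65 mm | pitch(about y) -0.027 roll(x) 0.122 yaw 78.99 | F su -0.93 lat 2.57 z 4.58 T [ 0.52  -0.304 -0.016] open 0.0154
```

View pics/w11c.png

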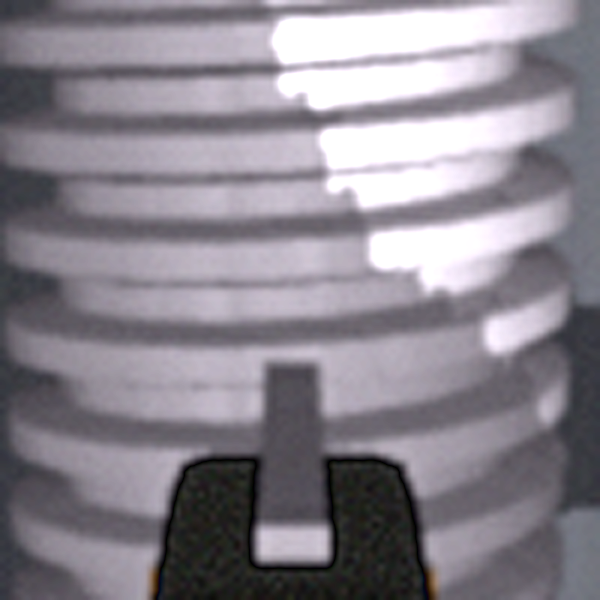

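Run:
```python
from h import *; import pickle
w=pickle.load(open('pics/w11.pkl','rb'))
f=lambda p:np.array(p)/6+[230,140]
tz=.104
for dv in range(-8,9,2):
    g=lambda y,z:float(((onplane(w,f([[290,y]])+[0,dv],z)-C0)@U)[0]*1e3)
    print(dv,'top %.2f bot(root) %.2f bot(tip) %.2f'%(g(521,tz+.052)-31,g(363,tz+.004)-31,g(363,tz)-31),'crests',[round(g(y,.104),2) for y in(45,150,256,361)], 'len scale', )
```

```text
-8 top 5.58 bot(root) 4.18 bot(tip) 3.36 crests [57.71, 50.19, 42.41, 34.51] len scale
-6 top 4.92 bot(root) 3.29 bot(tip) 2.44 crests [56.86, 49.32, 41.52, 33.6] len scale
-4 top 4.27 bot(root) 2.39 bot(tip) 1.53 crests [56.01, 48.44, 40.62, 32.68] len scale
-2 top 3.61 bot(root) 1.49 bot(tip) 0.61 crests [55.15, 47.57, 39.72, 31.76] len scale
0 top 2.95 bot(root) 0.59 bot(tip) -0.32 crests [54.29, 46.69, 38.82, 30.84] len scale
2 top 2.29 bot(root) -0.31 bot(tip) -1.24 crests [53.43, 45.81, 37.92, 29.91] len scale
4 top 1.63 bot(root) -1.22 bot(tip) -2.17 crests [52.57, 44.93, 37.02, 28.98] len scale
6 top 0.96 bot(root) -2.13 bot(tip) -3.10 crests [51.71, 44.04, 36.11, 28.05] len scale
8 top 0.30 bot(root) -3.04 bot(tip) -4.04 crests [50.84, 43.15, 35.2, 27.12] len scale
```

>>> {"method": "jog_arm", "body": {"steps": [[[0.04,0,0.04],[0,0,0]],[[0.04,0,0.04],[0,0,0]],[[0.04,0,0.04],[0,0,0]]]}}

```text
t: 11.4
tool_pos: [0.5558, 0.2169, 0.3011]
tool_rot: [2.422, 1.996, -0.001]
contact_force: [-3.3, -1.3, 6.0]
opening: 0.0148
```

Run:
```python
from h import *
crel()
```

```text
t 11.40 s 3.11 lat -0.11 tipz 103.58 mm | pitch(about y) 0.138 roll(x) 0.099 yaw 79.00 | F su -1.93 lat 2.99 z 6.00 T [ 0.52  -0.552 -0.022] open 0.0148
```

>>> {"method": "jog_arm", "body": {"steps": [[[0.07,-0.03,0.02],[0,0,0]],[[0.06,0,0.03],[0,0,0]],[[0.06,0,0.03],[0,0,0]]]}}

```text
t: 11.7
tool_pos: [0.556, 0.2186, 0.2992]
tool_rot: [2.421, 1.996, -0.001]
contact_force: [0.1, 0.1, -0.9]
opening: 0.0151
```

Run:
```python
from h import *
crel()
```

```text
t 11.70 s 4.70 lat -0.10 tipz 101.74 mm | pitch(about y) 0.157 roll(x) 0.158 yaw 78.98 | F su 0.09 lat -0.08 z -0.93 T [-0.004  0.025  0.032] open 0.0151
```

>>> {"method": "jog_arm", "body": {"steps": [[[0,0,0.06],[0.1,0.1,0]],[[0,0,0.06],[0,0,0]],[[0,0,0.03],[0,0,0]]]}}

```text
t: 12.0
tool_pos: [0.5559, 0.2187, 0.2974]
tool_rot: [2.424, 1.998, -0.002]
contact_force: [-2.6, -1.6, 3.9]
opening: 0.0155
```

Run:
```python
from h import *
crel()
```

```text
t 12.00 s 5.02 lat 0.46 tipz 99.86 mm | pitch(about y) 0.079 roll(x) -0.016 yaw 79.00 | F su -2.07 lat 2.21 z 3.92 T [ 0.327 -0.249 -0.041] open 0.0155
```

>>> {"method": "jog_arm", "body": {"steps": [[[-0.02,-0.01,0.03],[0,0.05,0]],[[-0.01,0,0.03],[0,0,0]],[[0,0,0.03],[0,0,0]]]}}

```text
t: 12.3
tool_pos: [0.5558, 0.2185, 0.2974]
tool_rot: [2.424, 1.998, -0.0]
contact_force: [-2.1, -0.4, 3.5]
opening: 0.0151
```

Run:
```python
from h import *
crel()
ci,im=snap('w12')
save('w12c',cv2.convertScaleAbs(cv2.resize(im[140:240,230:330],None,fx=6,fy=6,interpolation=cv2.INTER_CUBIC),alpha=1.8,beta=-50))
crel()
```

```text
t 12.30 s 5.02 lat 0.45 tipz 99.87 mm | pitch(about y) 0.006 roll(x) -0.003 yaw 79.00 | F su -0.82 lat 1.99 z 3.52 T [ 0.407 -0.298 -0.015] open 0.0151
t 12.35 s 4.99 lat 0.44 tipz 99.86 mm | pitch(about y) 0.009 roll(x) -0.003 yaw 79.00 | F su -1.27 lat 1.83 z 5.20 T [ 0.392 -0.263  0.037] open 0.0154
```

View pics/w12c.png

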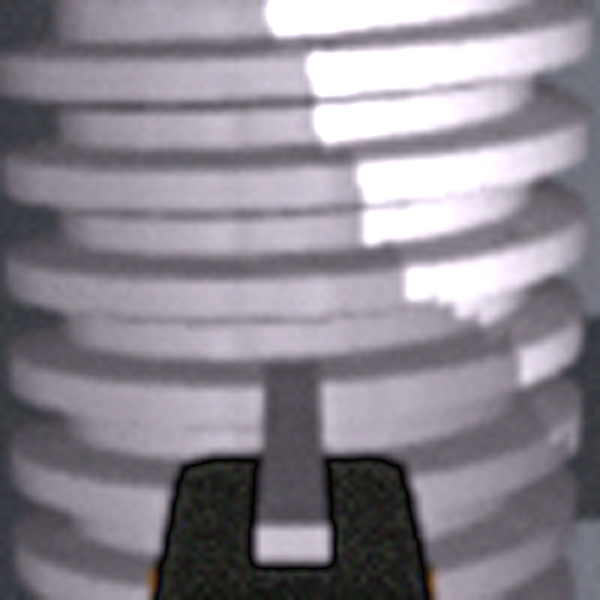

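>>> {"method": "jog_arm", "body": {"steps": [[[-0.02,0,0.04],[0,0,0]],[[-0.02,0,0.04],[0,0,0]],[[-0.01,-0.01,0.04],[0,0,0]],[[0,0,0.04],[0,0,0]]]}}

```text
t: 12.75
tool_pos: [0.5557, 0.2184, 0.2974]
tool_rot: [-2.424, -1.998, -0.001]
contact_force: [-4.3, -0.9, 5.7]
opening: 0.0153
```

Run:
```python
from h import *
crel()
snap('d12','side')
im=cv2.imread('pics/d12.png'); cv2.imwrite('pics/d12c.png',cv2.resize(im[80:200,220:340],None,fx=5,fy=5,interpolation=cv2.INTER_CUBIC))
crel()
```

```text
t 12.75 s 5.00 lat 0.46 tipz 99.86 mm | pitch(about y) -0.048 roll(x) 0.015 yaw 79.01 | F su -1.73 lat 4.06 z 5.66 T [ 0.516 -0.364  0.022] open 0.0153
t 12.80 s 4.98 lat 0.45 tipz 99.85 mm | pitch(about y) -0.047 roll(x) 0.016 yaw 79.01 | F su -1.45 lat 2.83 z 5.84 T [ 0.447 -0.336 -0.01 ] open 0.0154
```

View pics/d12c.png

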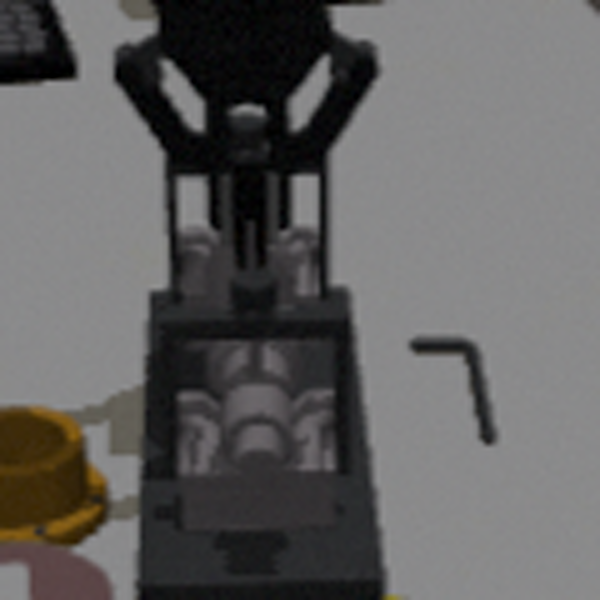

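>>> {"method": "jog_arm", "body": {"steps": [[[-0.01,-0.02,0.03],[0,-0.04,0]],[[-0.01,-0.01,0.03],[0,0,0]],[[0,0,0.03],[0,0,0]],[[0,0,0.03],[0,0,0]],[[0,0,0.03],[0,0,0]],[[0,0,0.03],[0,0,0]],[[0,0,0.03],[0,0,0]],[[0,0,0.03],[0,0,0]]]}}

```text
t: 13.6
tool_pos: [0.5556, 0.2184, 0.2973]
tool_rot: [2.424, 1.998, 0.001]
contact_force: [-3.0, -1.3, 5.4]
opening: 0.0155
```

Run:
```python
from h import *
crel()
```

```text
t 13.60 s 4.98 lat 0.49 tipz 99.83 mm | pitch(about y) -0.029 roll(x) 0.051 yaw 79.01 | F su -1.80 lat 2.68 z 5.35 T [ 0.51  -0.329  0.041] open 0.0155
```

>>> {"method": "jog_arm", "body": {"steps": [[[-0.01,-0.01,0.03],[0.05,-0.03,0]],[[0,0,0.03],[0,0,0]],[[0,0,0.03],[0,0,0]],[[0,0,0.03],[0,0,0]],[[0,0,0.03],[0,0,0]],[[0,0,0.03],[0,0,0]],[[0,0,0.03],[0,0,0]],[[0,0,0.03],[0,0,0]]]}}

```text
t: 14.4
tool_pos: [0.5558, 0.2185, 0.2974]
tool_rot: [2.424, 1.998, 0.001]
contact_force: [-3.3, -1.1, 6.3]
opening: 0.0153
```

>>> {"method": "jog_arm", "body": {"steps": [[[0,-0.01,0.03],[0,0,0]],[[0,0,0.03],[0,0,0]],[[0,0,0.03],[0,0,0]],[[0,0,0.03],[0,0,0]],[[0,0,0.03],[0,0,0]],[[0,0,0.03],[0,0,0]],[[0,0,0.03],[0,0,0]],[[0,0,0.03],[0,0,0]]]}}

```text
t: 15.2
tool_pos: [0.5558, 0.2185, 0.2974]
tool_rot: [2.424, 1.998, -0.0]
contact_force: [-2.3, -0.1, 5.0]
opening: 0.0152
```

>>> {"method": "jog_arm", "body": {"steps": [[[0,-0.01,0.03],[0,0,0]],[[0,0,0.03],[0,0,0]],[[0,0,0.03],[0,0,0]],[[0,0,0.03],[0,0,0]],[[0,0,0.03],[0,0,0]],[[0,0,0.03],[0,0,0]],[[0,0,0.03],[0,0,0]],[[0,0,0.03],[0,0,0]]]}}

```text
t: 16.0
tool_pos: [0.5559, 0.2186, 0.2974]
tool_rot: [2.424, 1.999, -0.001]
contact_force: [-2.9, 0.1, 6.9]
opening: 0.015
```

Run:
```python
from h import *
crel()
ci,im=snap('w13')
save('w13c',cv2.resize(im[140:420,140:420],None,fx=2.1,fy=2.1,interpolation=cv2.INTER_CUBIC))
```

```text
t 16.00 s 5.03 lat 0.44 tipz 99.86 mm | pitch(about y) 0.026 roll(x) -0.007 yaw 79.02 | F su -0.49 lat 2.84 z 6.86 T [ 0.544 -0.256  0.024] open 0.0150
```

View pics/w13c.png

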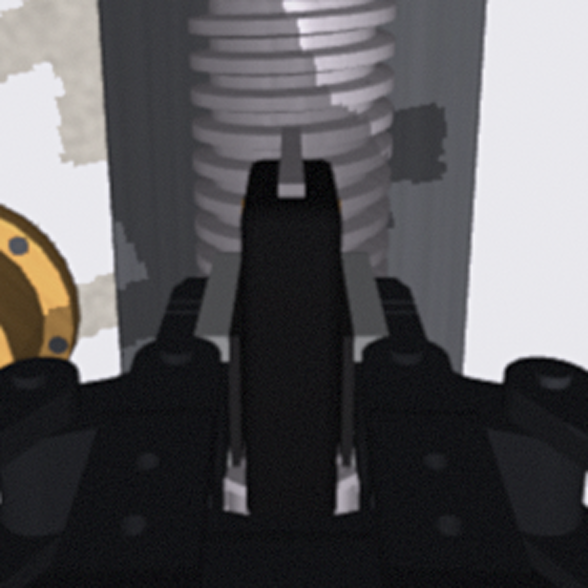

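>>> {"method": "jog_arm", "body": {"steps": [[[0,0,-0.3],[0,0,0]],[[0,0,-0.7],[0,0,0]],[[0,0,-1.2],[0,0,0]],[[0,0,-2],[0,0,0]],[[0,0,-2],[0,0,0]],[[0,0,-2],[0,0,0]],[[0,0,-1.5],[0,0,0]],[[0,0,-0.8],[0,0,0]]]}}

```text
t: 16.85
tool_pos: [0.5551, 0.2183, 0.4038]
tool_rot: [-2.423, -1.997, 0.007]
contact_force: [-0.0, -0.2, -0.9]
opening: 0.0153
```

>>> {"method": "jog_arm", "body": {"steps": [[[0,0,0],[0,0,0]],[[0,0,0],[0,0,0]],[[0,0,0],[0,0,0]]]}}

```text
t: 17.15
tool_pos: [0.5551, 0.2183, 0.4043]
tool_rot: [-2.423, -1.998, 0.005]
contact_force: [0.1, -0.0, -0.5]
opening: 0.0155
```

Run:
```python
from h import *
crel()
todo([.5578,-.2170,.26],73.32)
```

```text
t 17.15 s 4.48 lat 1.54 tipz 206.85 mm | pitch(about y) 0.086 roll(x) -0.172 yaw 79.01 | F su -0.02 lat -0.12 z -0.54 T [-0.026 -0.044  0.007] open 0.0155
t 17.15 pos [0.5551 0.2183 0.4043] gp [0.5546 0.2182 0.2494] open 0.0155 F [ 0.11 -0.05 -0.54] T [-0.048 -0.017 -0.007]
yaw x 79.01 tilt z [-3.2e-03 -9.0e-04 -1.0e+00]
shift cm [-42.685   8.559  -1.026] turn deg [-0.167  0.095  5.687]
```

>>> {"method": "jog_arm", "body": {"steps": [[[-2,0.4,0],[0,0,0]],[[-3.5,0.7,0],[0,0,0]],[[-4.2,0.84,0],[0,0,0]],[[-4.2,0.84,0],[0,0,0]],[[-4.2,0.84,0],[0,0,0]],[[-4.2,0.84,0],[0,0,0]],[[-4.2,0.84,0],[0,0,0]],[[-4.2,0.84,0],[0,0,0]]]}}

```text
t: 17.95
tool_pos: [0.5557, -0.1005, 0.3937]
tool_rot: [-2.403, -2.003, 0.021]
contact_force: [0.3, -0.3, -0.9]
opening: 0.0155
```

>>> {"method": "jog_arm", "body": {"steps": [[[-3.5,0.7,0],[0,0,0]],[[-2.5,0.5,0],[0,0,1.5]],[[-1.5,0.3,0],[0,0,1.5]],[[-0.8,0,0],[0,0,1.5]],[[0,0,0],[0,0,1]],[[0,0,0],[0,0,0]],[[0,0,0],[0,0,0]],[[0,0,0],[0,0,0]]]}}

```text
t: 18.75
tool_pos: [0.5528, -0.1898, 0.3872]
tool_rot: [-2.498, -1.869, 0.028]
contact_force: [0.4, -0.8, -0.5]
opening: 0.0154
```

Run:
```python
from h import *
todo([.5578,-.2170,.25],73.32)
```

```text
t 18.75 pos [ 0.5528 -0.1898  0.3872] gp [ 0.5486 -0.1889  0.2323] open 0.0154 F [ 0.43 -0.83 -0.53] T [ 0.004 -0.029 -0.02 ]
yaw x 73.60 tilt z [-0.0273  0.0063 -0.9996]
shift cm [-2.468  1.192 -1.81 ] turn deg [-1.603  0.098  0.274]
```

>>> {"method": "jog_arm", "body": {"steps": [[[-0.8,0.4,0.5],[-0.6,0,0.2]],[[-0.8,0.4,1],[-0.5,0,0]],[[-0.6,0.3,1.5],[-0.4,0,0]],[[-0.2,0.1,1.5],[0,0,0]],[[0,0,1],[0,0,0]],[[0,0,0.5],[0,0,0]],[[0,0,0],[0,0,0]],[[0,0,0],[0,0,0]]]}}

```text
t: 19.55
tool_pos: [0.5576, -0.2171, 0.3214]
tool_rot: [2.516, 1.88, -0.002]
contact_force: [0.0, 0.3, -0.3]
opening: 0.0151
```

Run:
```python
from h import *
todo([.5578,-.2170,.12],73.32)
```

```text
t 19.55 pos [ 0.5576 -0.2171  0.3214] gp [ 0.5575 -0.2173  0.1664] open 0.0151 F [ 0.03  0.31 -0.34] T [-0.001  0.004  0.011]
yaw x 73.53 tilt z [-0.001  -0.0012 -1.    ]
shift cm [0.023 0.015 4.637] turn deg [-0.033  0.082  0.206]
```

>>> {"method": "jog_arm", "body": {"steps": [[[0.02,0.02,1],[0,0.08,0.2]],[[0,0,1.5],[0,0,0]],[[0,0,1.5],[0,0,0]],[[0,0,1],[0,0,0]],[[0,0,0.5],[0,0,0]],[[0,0,0.3],[0,0,0]],[[0,0,0],[0,0,0]],[[0,0,0],[0,0,0]]]}}

```text
t: 20.35
tool_pos: [0.5582, -0.2166, 0.2588]
tool_rot: [2.519, 1.876, 0.0]
contact_force: [0.7, 0.5, -0.5]
opening: 0.0153
```

Run:
```python
from h import *
ci,im=snap('w14')
todo([.5578,-.2170,.082],73.32)
save('w14c',cv2.resize(im[50:330,140:420],None,fx=2.1,fy=2.1,interpolation=cv2.INTER_CUBIC))
```

```text
t 20.40 pos [ 0.5582 -0.2166  0.2589] gp [ 0.5583 -0.2167  0.1039] open 0.0150 F [ 0.61 -1.15 -0.72] T [ 0.01  -0.002 -0.019]
yaw x 73.35 tilt z [ 6.e-04 -3.e-04 -1.e+00]
shift cm [-0.046 -0.027  2.191] turn deg [0.035 0.006 0.031]
```

View pics/w14c.png

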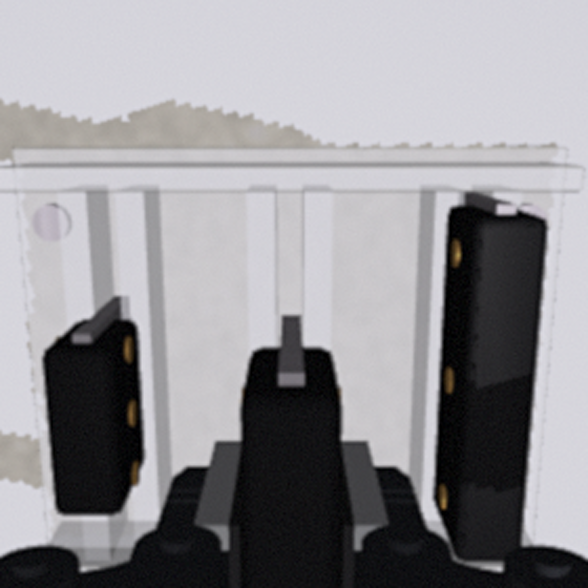

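>>> {"method": "jog_arm", "body": {"steps": [[[-0.04,-0.03,0.6],[0.03,0,0]],[[0,0,0.6],[0,0,0]],[[0,0,0.6],[0,0,0]],[[0,0,0.4],[0,0,0]],[[0,0,0],[0,0,0]],[[0,0,0],[0,0,0]]]}}

```text
t: 21.0
tool_pos: [0.5582, -0.2172, 0.2361]
tool_rot: [2.518, 1.875, 0.001]
contact_force: [0.5, -0.4, -1.0]
opening: 0.0157
```

Run:
```python
from h import *
todo([.5578,-.2170,.0545],73.32)
```

```text
t 21.00 pos [ 0.5582 -0.2172  0.2361] gp [ 0.5584 -0.2174  0.0811] open 0.0157 F [ 0.47 -0.39 -0.98] T [-0.007  0.021 -0.039]
yaw x 73.35 tilt z [ 0.0019 -0.0011 -1.    ]
shift cm [ 0.009 -0.045  2.663] turn deg [0.123 0.029 0.026]
```

>>> {"method": "jog_arm", "body": {"steps": [[[0.01,-0.04,0.2],[0.12,0.03,0]],[[0,0,0.2],[0,0,0]],[[0,0,0.2],[0,0,0]],[[0,0,0.2],[0,0,0]],[[0,0,0],[0,0,0]],[[0,0,0],[0,0,0]]]}}

```text
t: 21.6
tool_pos: [0.558, -0.2171, 0.228]
tool_rot: [2.519, 1.876, 0.001]
contact_force: [-0.4, -0.8, -0.6]
opening: 0.0154
```

Run:
```python
from h import *
todo([.5578,-.2170,.0545],73.32)
ci,im=snap('w15')
save('w15c',cv2.resize(im[100:380,140:420],None,fx=2.1,fy=2.1,interpolation=cv2.INTER_CUBIC))
```

```text
t 21.60 pos [ 0.558  -0.2171  0.228 ] gp [ 0.5581 -0.2171  0.073 ] open 0.0154 F [-0.44 -0.79 -0.61] T [ 0.009  0.065 -0.022]
yaw x 73.35 tilt z [ 7.e-04 -4.e-04 -1.e+00]
shift cm [ 0.003 -0.02   1.849] turn deg [0.047 0.008 0.026]
```

View pics/w15c.png

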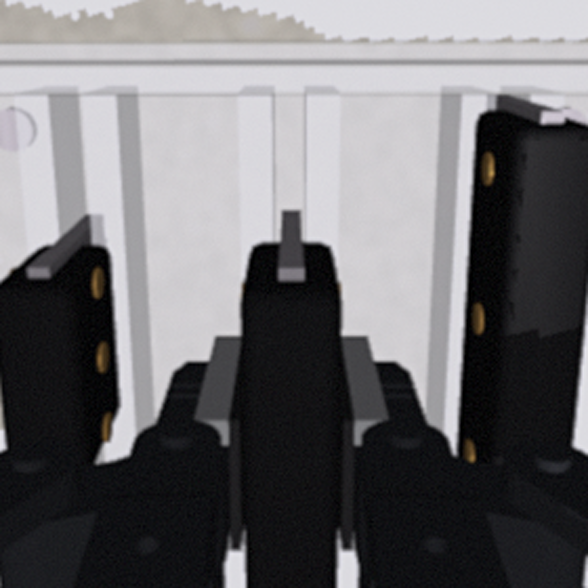

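Blade at column 291, centred in the gap (275–305), tips just inside the slot. Lowering on.

>>> {"method": "jog_arm", "body": {"steps": [[[0,-0.02,0.3],[0.04,0,0]],[[0,0,0.3],[0,0,0]],[[0,0,0.3],[0,0,0]],[[0,0,0.3],[0,0,0]],[[0,0,0.2],[0,0,0]],[[0,0,0.1],[0,0,0]],[[0,0,0],[0,0,0]],[[0,0,0],[0,0,0]]]}}

```text
t: 22.45
tool_pos: [0.5577, -0.217, 0.2114]
tool_rot: [-2.52, -1.876, 0.0]
contact_force: [-0.6, 0.1, -1.8]
opening: 0.0153
```

Run:
```python
from h import *
todo([.5578,-.2170,.0545],73.32)
```

```text
t 22.45 pos [ 0.5577 -0.217   0.2114] gp [ 0.5577 -0.217   0.0564] open 0.0153 F [-0.63  0.06 -1.83] T [ 0.004  0.066 -0.051]
yaw x 73.35 tilt z [-3.e-04  0.e+00 -1.e+00]
shift cm [0.001 0.01  0.193] turn deg [-0.017  0.003  0.028]
```

>>> {"method": "jog_arm", "body": {"steps": [[[0,0.01,0.08],[0,0,0]],[[0,0,0.08],[0,0,0]],[[0,0,0.03],[0,0,0]],[[0,0,0.03],[0,0,0]]]}}

```text
t: 22.85
tool_pos: [0.558, -0.2171, 0.2096]
tool_rot: [2.519, 1.876, 0.0]
contact_force: [-0.6, 0.2, -1.5]
opening: 0.0153
```

Run:
```python
from h import *
todo([.5578,-.2170,.0545],73.32)
```

```text
t 22.85 pos [ 0.558  -0.2171  0.2096] gp [ 0.5581 -0.2172  0.0546] open 0.0153 F [-0.65  0.16 -1.5 ] T [-0.035 -0.033  0.008]
yaw x 73.35 tilt z [ 5.e-04 -4.e-04 -1.e+00]
shift cm [ 0.004 -0.024  0.007] turn deg [0.035 0.014 0.03 ]
```

Near touching; press gently until the force shows contact.

>>> {"method": "jog_arm", "body": {"steps": [[[0,-0.02,0.04],[0,0,0]],[[0,0,0.03],[0,0,0]],[[0,0,0.03],[0,0,0]]]}}

```text
t: 23.15
tool_pos: [0.558, -0.2171, 0.2094]
tool_rot: [2.519, 1.876, 0.0]
contact_force: [-1.1, -0.1, 2.9]
opening: 0.0153
```

Run:
```python
from h import *
todo([.5578,-.2170,.0545],73.32)
```

```text
t 23.15 pos [ 0.558  -0.2171  0.2094] gp [ 0.5581 -0.2172  0.0544] open 0.0153 F [-1.13 -0.13  2.89] T [ 0.103  0.274 -0.005]
yaw x 73.35 tilt z [ 5.e-04 -4.e-04 -1.e+00]
shift cm [ 0.005 -0.022 -0.007] turn deg [0.033 0.016 0.032]
```

>>> {"method": "jog_arm", "body": {"steps": [[[0,0,0],[0,0,0]],[[0,0,0],[0,0,0]],[[0,0,0],[0,0,0]],[[0,0,0],[0,0,0]],[[0,0,0],[0,0,0]],[[0,0,0],[0,0,0]]], "fingers": -0.25}}

```text
t: 23.75
tool_pos: [0.5582, -0.2173, 0.2095]
tool_rot: [2.518, 1.875, 0.001]
contact_force: [-0.5, -0.9, 0.3]
opening: 0.032
```

Run:
```python
from h import *
st(); ci,im=snap('w16')
save('w16c',cv2.resize(im[140:420,140:420],None,fx=2.1,fy=2.1,interpolation=cv2.INTER_CUBIC))
```

```text
t 23.75 pos [ 0.5582 -0.2173  0.2095] gp [ 0.5585 -0.2174  0.0545] open 0.0320 F [-0.46 -0.9   0.32] T [ 0.035 -0.018  0.022]
yaw x 73.35 tilt z [ 0.0019 -0.0012 -1.    ]
```

View pics/w16c.png

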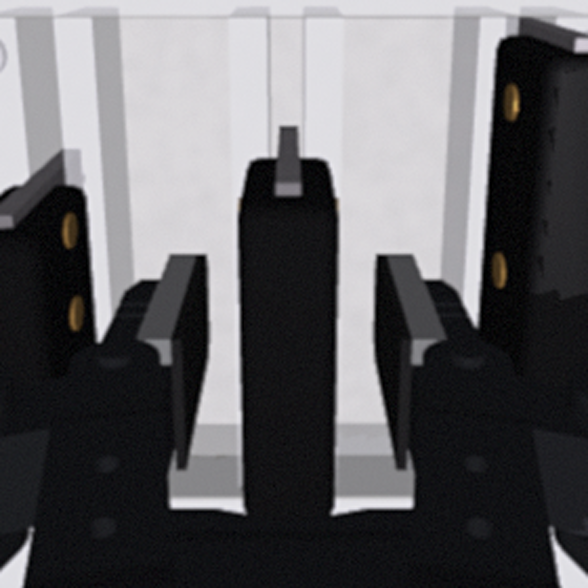

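Leaf hangs upright in the middle slot (column 289), free of both fingers. Retracting straight up.

>>> {"method": "jog_arm", "body": {"steps": [[[0,-0.03,-0.5],[0,0,0]],[[0,0,-1],[0,0,0]],[[0,0,-1.5],[0,0,0]],[[0,0,-2],[0,0,0]],[[0,0,-3],[0,0,0]],[[0,0,-3],[0,0,0]],[[0,0,-2],[0,0,0]],[[0,0,0],[0,0,0]]]}}

```text
t: 24.6
tool_pos: [0.5577, -0.217, 0.3524]
tool_rot: [2.514, 1.872, 0.005]
contact_force: [1.4, -1.0, 0.2]
opening: 0.0317
```

>>> {"method": "jog_arm", "body": {"steps": [[[0,0,0],[0,0,0]],[[0,0,0],[0,0,0]],[[0,0,0],[0,0,0]]]}}

```text
t: 24.9
tool_pos: [0.5572, -0.2167, 0.3519]
tool_rot: [2.514, 1.873, 0.005]
contact_force: [-0.0, 0.2, -0.1]
opening: 0.032
```

Run:
```python
from h import *
st(); snap('w17'); snap('s17','scene')
a=cv2.imread('pics/w17.png');b=cv2.imread('pics/s17.png')
cv2.imwrite('pics/f17.png',np.hstack([cv2.resize(a[80:340,150:410],(400,400)),cv2.resize(b[165:275,165:275],(400,400),interpolation=cv2.INTER_CUBIC)]))
```

```text
t 24.90 pos [ 0.5572 -0.2167  0.3519] gp [ 0.5582 -0.2172  0.197 ] open 0.0320 F [-0.01  0.16 -0.11] T [-0.016  0.035 -0.015]
yaw x 73.36 tilt z [ 0.0063 -0.0036 -1.    ]
```

View pics/f17.png

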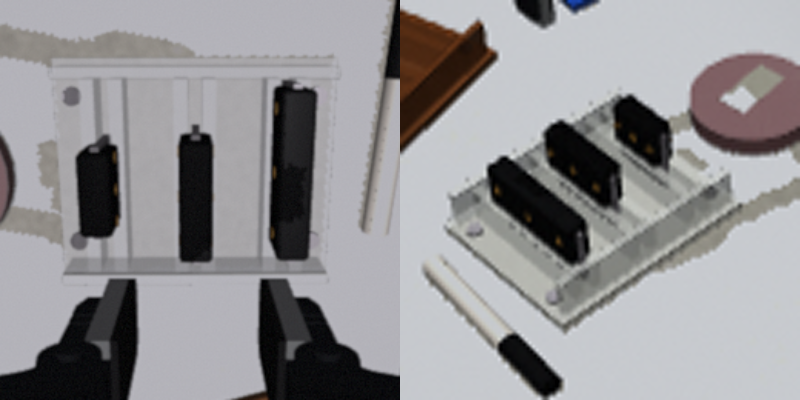

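View pics/s17.png

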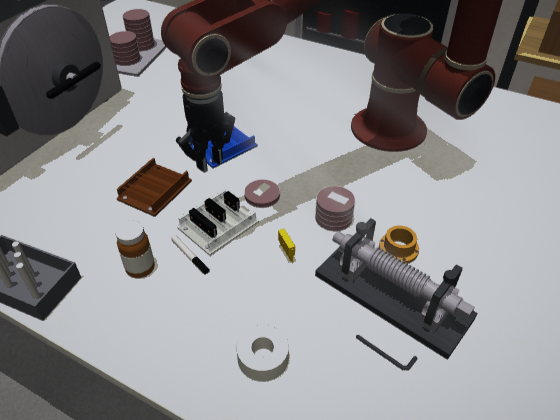

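The leaf is back in its slot at scene (215,210), everything else is where it was, and the arm is clear. Handing in.

Run:
```python
from station import ctrl
print(ctrl.finish_job())
```

```text
the job is handed in; nothing more can be done
None
```

I checked the spindle's thread with the 62 mm leaf from the clear rack, and its 8 mm comb fitted. I then hung the leaf back upright in its middle slot and handed the job in at about 25 s.

- **Finding the grooves:** The leaf first rode on the crests, with its tips reading about 103.7 mm. After a 2 mm feel along the spindle it dropped in.
- **Fit and hold:** I pressed it there for about 4 s with roughly 5–8 N. The tips stayed at 99.86 ± 0.03 mm, against 100 mm expected for fully home. Pitch stayed within 0.05° of level, and the force and torque readings showed the load close to the middle of the comb.
- **Return to the rack:** The leaf came to rest on the rails at the same tool height as when I took it, so it had not slipped in the grip. I let go only there, and the last pictures show it upright in its slot with nothing else visibly moved and the arm clear.
- **Disagreement:** My groove position from the camera was about 2 mm off the one found by feel, which is why the first touch landed on the crests.
- **Not checked directly:** No picture shows the tooth tips inside the grooves. That both ends were fully home rests on the height, tilt and force readings.

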